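# Ready a ball-drop test on a jar cap

### The job

Set up the ball-drop test for the gold jar cap that lies in the drop stand: push the clear fall tube upright and fully down onto the spigot on top of the stand and let go of it. Then pick up the ball tray by its handle and carry it level, so that the steel ball stays in its pocket, until the lip of its spout is over the middle of the tube's open top, about a finger's breadth above it and not touching. Finish there, still holding the tray level and still, ready for the drop, and leave the jars and everything else where they stand.

Things in the scene. Friction and masses are not known exactly. Their poses are not given: they have to be found in the camera images.
- stand: Ball-drop stand, fixed to the bench (position and yaw vary). Dark steel base 120 x 120 mm, 14 mm high with its feet, carrying a gold jar cap on an anvil; four pillars; aluminium top plate 94 x 94 mm whose upper face is 46 mm above the bench; in its middle an upright hollow steel spigot. Origin: centre of the underside, on the bench; z up.
- stand_seat (a point): Centre of the spigot's foot, on the top face of the stand's top plate, 46 mm above the bench: where the foot of the tube comes to rest. The spigot rises 26 mm from here: 35 to 36 mm outside diameter for the first 20 mm, then tapered to 29 mm at its top.
- stand_spigot_top (a point): Centre of the spigot's open top, 72 mm above the bench.
- tube: Loose fall tube: rigid frosted-clear sleeve, 150 mm long, 48 mm outside and 38.5 mm bore diameter (wall 4.75 mm), open at both ends, with gold ferrules at both ends and thin black rings between them; about 0.14 kg. It stands upright on the bench. Origin: centre of its foot (lower end); z along the tube, up. It slips over the spigot with 1 to 2 mm of play all round.
- tube_foot (a point): Centre of the tube's lower end.
- tube_mouth (a point): Centre of the tube's open upper end, 150 mm above its foot.
- tray: Loose ball tray, about 0.15 kg, standing on the bench: blue-anodised aluminium deck 9 mm thick with 14 mm high guide walls on it (top at 23 mm), 52 mm wide at the rear, narrowing to a 36 mm wide open spout; a black bar handle sticks out level at the rear. Origin: on the underside, 46 mm behind the spout's front edge, on the centre line; x towards the spout, y to the left, z up. The deck reaches from x = -42 to +46 mm.
- tray_grip (a point): Middle of the black handle bar, 88 mm behind the tray's origin and 45 mm above its underside. The bar is 80 mm long along the tray's x (from x = -140 to -60 mm), 16 mm wide (along y) and 18 mm high; its underside is 36 mm above the tray's underside and free, so fingers can close on its two sides from above. Tray and ball together balance some 70 mm ahead of this point.
- tray_lip (a point): Lower front edge of the spout, on the centre line, level with the tray's underside, 46 mm ahead of the tray's origin.
- tray_pocket (a point): Where the ball's centre lies when the ball is in the middle of the pocket: 13 mm behind the tray's origin, 17.7 mm above its underside. The pocket is a round flat-floored recess, 32 mm across and 4 mm deep, in the deck.
- ball_center (a point): Centre of the loose polished steel ball, 25.4 mm in diameter, 0.067 kg, which lies in the tray's pocket and can roll about in it.
- jar_a: Bystander: glass jar with gold cap, 54 mm across, 46 mm high, standing free. Origin: centre of its underside.
- jar_b: Bystander: second glass jar with gold cap, same size. Origin: centre of its underside.
- spare_cap: Bystander: loose gold cap, 52 mm across, 18 mm high. Origin: centre of its underside.
- petri_dish: Bystander: covered petri dish, 92 mm across, 16 mm high. Origin: centre of its underside.
- white_pot: Bystander: small white lidded pot, 37 mm across, 23 mm high. Origin: centre of its underside.
- beaker: Bystander: small empty glass beaker, 64 mm across, 85 mm high. Origin: centre of its underside.
- phone: Bystander: dark phone lying flat, 148 x 72 x 9 mm. Origin: centre of its underside.

How it is judged:
On the way, in this order (a step that is already met when the one before it is completed fails the run):
1. the fall tube is upright and fully down on the spigot, and let go (horizontal distance between tube_foot and stand_seat below 0.003 m and z of tube_foot in the frame of stand_seat below 0.003 m and angle between tube's own z axis and vertical below 0.05 rad and contact force between the fingers and tube below 0.1 N), for 0.3 s.
2. the tray is lifted clear of the bench, level, with the ball in its pocket and the tube still seated (height (world z) of tray_lip above 0.05 m and height (world z) of tray_pocket above 0.06 m and angle between tray's own z axis and vertical below 0.2 rad and distance between ball_center and tray_pocket below 0.013 m and horizontal distance between tube_foot and stand_seat below 0.003 m and z of tube_foot in the frame of stand_seat below 0.003 m and angle between tube's own z axis and vertical below 0.05 rad), for 0.2 s.
At the end, for the whole second after the job is handed in: Tube upright (3 degrees) and seated on the stand within 3 mm; tray in the fingers, touching neither tube nor stand, at rest, level within 6 degrees, spout lip within 18 mm sideways of the tube's axis and 3 to 40 mm above its mouth; ball in its pocket (horizontal distance between tube_foot and stand_seat below 0.003 m and z of tube_foot in the frame of stand_seat below 0.003 m and angle between tube's own z axis and vertical below 0.05 rad and horizontal distance between tray_lip and tube_mouth below 0.018 m and z of tray_lip in the frame of tube_mouth between 0.003 and 0.04 m and angle between tray's own z axis and vertical below 0.1 rad and linear speed of tray below 0.02 m/s and angular speed of tray below 0.1 rad/s and distance between ball_center and tray_pocket below 0.013 m and linear speed of ball below 0.04 m/s and contact force between tray and tube below 0.1 N and contact force between tray and stand below 0.1 N and contact force between the fingers and tray above 1 N); the arm keeps its last pose, push and grip.
It fails at once if the tray is tipped more than 20 degrees (angle between tray's own z axis and vertical above 0.35 rad).
It fails at once if the ball leaves its pocket (distance between ball_center and tray_pocket above 0.02 m).
It fails at once if a bystander (jar, spare cap, petri dish, pot, beaker or phone) is moved more than 25 mm (distance of any of jar_a, jar_b, spare_cap, petri_dish, white_pot, beaker, phone from where it was at the start of the episode above 0.025 m).
It also fails if it takes over 67 s, if anything falls off the work surface, if the arm or the gripper's body presses on something with over 40 N, if the wrist force passes 120 N, or if a joint passes its speed limit or range.

### The arm

A 6-joint arm with a two-finger parallel gripper is mounted at the origin on the work surface. World frame = base frame: x ahead of the robot, y to its left, z up, the work surface at z = 0. Lengths are in m, angles in rad, forces in N, time in s.
With the tool pointing down it reaches from about 0.3 to 0.875 m from the base axis. Payload 6.4 kg.
Tool frame: the origin (TCP) lies midway between the tips of the shut fingers; the grasp point (between the pads) lies 19 mm behind it; x points along the fingers, y is the direction in which the jaws open and shut, and the axes are right-handed (so a half turn about x gives the same grasp; the last joint's range is limited). The gripper opens to 85 mm and grips with 20 to 120 N. Pads are 22 mm wide; open, the fingers measure 114 mm over their backs; the gripper's body (76 mm by 85 mm) begins 54 mm behind the grasp point. The pads swing forward as they close: fully open they stand 13 mm farther back than shut.
Start: joints at [-1.444, 0.181, 1.607, -0, 1.354, -0.206], TCP at [0.188, -0.543, 0.231] pointing down, gripper open.
Joint ranges: [-2.99, 2.99], [-0.89, 2.07], [0.3, 2.58], [-1.14, 4.28], [0, 2.63], [-3.12, 3.12]. Speed limits (rad/s): [2.57, 2.57, 3.01, 3.14, 3.14, 3.14].

### API

Orientations are given as a unit quaternion [w, x, y, z].
In Python, from bench import ctrl gives the robot as it stands.
- The arm moves only by the tool servo_tool, never from a script. Its argument "targets" is a list of rows, each a list of 7 numbers: the turn, a rotation vector about the tool's x, y, z in rad, then the shift along the tool's x, y, z in mm, then the opening, from -1 (shut) to 1 (fully open). A call has exactly 8 rows; each row is the pose to reach, as a shift and turn from the pose measured when the call began, along the tool's axes at that moment; what a row does not reach only later rows make up. A row lasts 1/8 s, in which the tool goes at most 62.5 mm and 10.7 degrees, less where a joint would pass 70% of its speed; a pose out of reach is approached as far as the arm can. A call with a gripper value outside its range is refused whole. The fingers move at their own pace and stop on an object; the grip force is fixed at half the most. Time passes only in rows, so rows that repeat a pose let the fingers close, or fill a call up. It gives the time, the measured TCP pose, the force and the opening at its end, in the units of the state.
- ctrl.get_obs(): the state, without advancing time (a new reading comes with each control period).
- ctrl.camera(name): name is "scene" or "top" or "wrist"; returns a dict with "pixels" (400x640x3 uint8, blue, green, red), "intrinsics" (3x3 intrinsics, pixels), "D" ([k1, k2, p1, p2, k3] as OpenCV has them; the pictures are not rectified), "R" (3x3) and "t" (3): a world point X has camera coordinates R X + t; the wrist camera has in their place "tool_from_camera" (4x4, takes a point from camera to tool coordinates, whose origin is the TCP and whose axes are the tool frame's). Camera axes: x right, y down, z forward; pixel columns grow to the right and rows downward; lengths in m; the calibration is good to about 2 mm. A picture is of the moment at which its call begins: read the wrist's pose just before it. There is no depth.
- ctrl.hand_in(): hands the job in, once; it reports no verdict.
The state is a dict: "time_s": time; "q": joint angles; "dq": joint speeds; "joint_efforts": joint torques, N m; "eef_pos": TCP position; "eef_rot": TCP orientation; "wrist_force": force on the tool from outside, world axes, zero at the start; "torque": the same for the moment, N m; "opening": opening from 0.0 (shut) to 1.0 (fully open).
Only numpy, scipy, OpenCV 4.12 (cv2) and the standard library are available. Lean on these libraries where they do the work, as an engineer would, in place of code of your own. Each camera call takes 0.05 s, during which the arm holds its last target.

## Working session

There is one attempt and no reset: what is moved stays moved. The work goes in short steps, Python scripts to look and compute and a tool call to move; the robot and the scene stay as the last step left them, time stands still between calls to the robot, and variables do not carry over. Pictures are saved under pics/ and viewed, and the job is handed in when it is done.

Besides the shell and the picture viewer there is one more tool, called after "Call:" by a JSON object that holds its "op" and its "data". servo_tool: Moves the arm, as the interface text tells. Its arguments: {"type":"object","properties":{"targets":{"type":"array","items":{"type":"array","items":{"type":"number"}}}},"required":["targets"]}

```bash
mkdir -p pics; ls; cat > h.py <<'E'
import numpy as np, cv2
from bench import ctrl
from scipy.spatial.transform import Rotation as Ro
def pose():
    o=ctrl.get_obs(); q=o['eef_rot']; R=Ro.from_quat([q[1],q[2],q[3],q[0]]).as_matrix()
    return np.array(o['eef_pos']),R,o
def cam(n):
    p,R,o=pose(); c=ctrl.camera(n); K=np.array(c['intrinsics']);D=np.array(c['D'])
    if n=='wrist':
        T=np.array(c['tool_from_camera']); Rw=R@T[:3,:3]; C=R@T[:3,3]+p
        Rc=Rw.T; t=-Rc@C
    else: Rc=np.array(c['R']); t=np.array(c['t']).ravel()
    return dict(im=np.array(c['pixels']),K=K,D=D,R=Rc,t=t,C=-Rc.T@t)
def ray(c,uv):
    n=cv2.undistortPoints(np.array(uv,float).reshape(-1,1,2),c['K'],c['D']).reshape(-1,2)
    return np.c_[n,np.ones(len(n))]@c['R']
def onz(c,uv,z):
    d=ray(c,uv); return c['C']+d*((z-c['C'][2])/d[:,2])[:,None]
def tri(cs,uvs):
    A=np.zeros((3,3));b=np.zeros(3)
    for c,uv in zip(cs,uvs):
        d=ray(c,[uv])[0];d/=np.linalg.norm(d);P=np.eye(3)-np.outer(d,d);A+=P;b+=P@c['C']
    X=np.linalg.solve(A,b)
    return X,[np.linalg.norm((np.eye(3)-np.outer(d/np.linalg.norm(d),d/np.linalg.norm(d)))@(X-c['C'])) for c,uv in zip(cs,uvs) for d in [ray(c,[uv])[0]]]
def proj(c,X): return cv2.projectPoints(np.array(X,float).reshape(-1,1,3),cv2.Rodrigues(c['R'])[0],c['t'],c['K'],c['D'])[0].reshape(-1,2)
def totool(v):
    p,R,o=pose(); return R.T@np.array(v)*1000
E
python3 - <<'E'
from h import *
for n in ['scene','top','wrist']:
    c=cam(n);cv2.imwrite(f'pics/{n}0.png',c['im']);np.save(f'{n}0.npy',c,allow_pickle=True);print(n,c['C'].round(3),c['R'][2].round(2))
p,R,o=pose();print(o)
print(R.round(3))
E
```

```text
pics
scene [ 1.249 -0.127  1.231] [-0.51  0.18 -0.84]
top [0.299 0.11  1.351] [ 0.23 -0.01 -0.97]
wrist [ 0.264 -0.516  0.373] [-0.3  -0.1  -0.95]
{'time_s': 0.15, 'q': array([-1.44430771e+00,  1.81396413e-01,  1.60775338e+00,  1.10212130e-06,
        1.35378700e+00, -2.06332433e-01]), 'dq': array([ 0.00066495, -0.00210584, -0.00198242, -0.00095455,  0.00089505,
        0.00128319]), 'joint_efforts': array([ 5.05663465e-04, -4.45265079e+01, -3.51692605e+01, -3.16927290e-04,
        5.85048198e-03,  2.24927686e-05]), 'eef_pos': array([ 0.18780516, -0.54303265,  0.23058852]), 'eef_rot': array([ 0.11665272,  0.69735779,  0.11760239, -0.6973191 ]), 'wrist_force': array([-0.214336  , -0.00943057,  0.26379853]), 'torque': array([ 0.02186409, -0.00012608, -0.04143682]), 'opening': 1.001395849096616}
[[-0.     0.327 -0.945]
 [ 0.001 -0.945 -0.327]
 [-1.    -0.001 -0.   ]]
```

View pics/scene0.png

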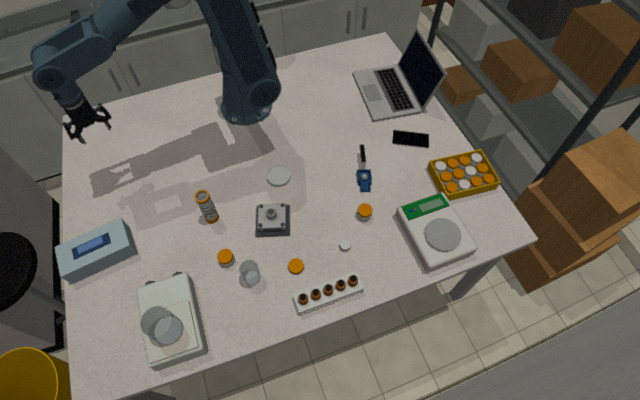

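View pics/top0.png

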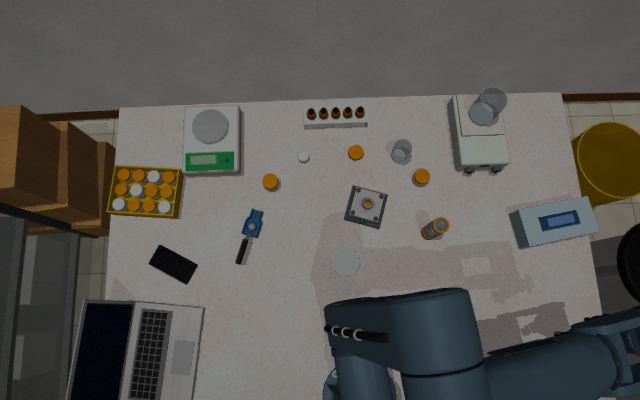

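View pics/wrist0.png

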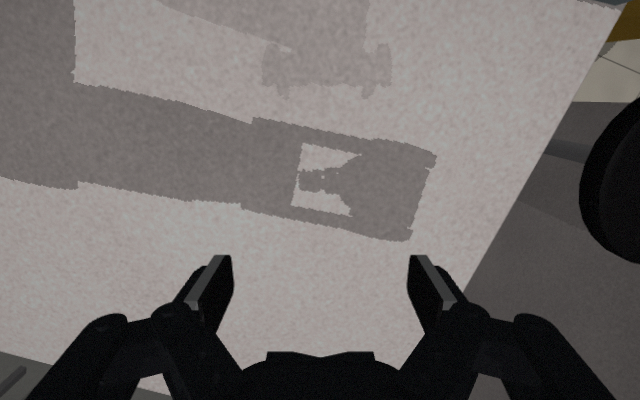

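The scene view shows the tube near (205,205), the stand near (272,218) and the tray near (364,180). In the top view they are near (435,229), (367,205) and (250,237). I'll enlarge the crops.

```bash
python3 - <<'E'
from h import *
s=np.load('scene0.npy',allow_pickle=True).item();t=np.load('top0.npy',allow_pickle=True).item()
def crop(c,x,y,w,h): return cv2.resize(c['im'][y:y+h,x:x+w],None,fx=5,fy=5,interpolation=cv2.INTER_CUBIC)
a=np.hstack([crop(s,185,180,60,60),crop(s,245,190,60,60)]);b=np.hstack([crop(t,410,200,60,60),crop(t,337,175,60,60)])
cv2.imwrite('pics/c1.png',np.vstack([a,b]))
cv2.imwrite('pics/c2.png',np.hstack([crop(s,335,140,60,60),crop(t,222,205,60,60)]))
E
```

```text
(no output)
```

View pics/c1.png

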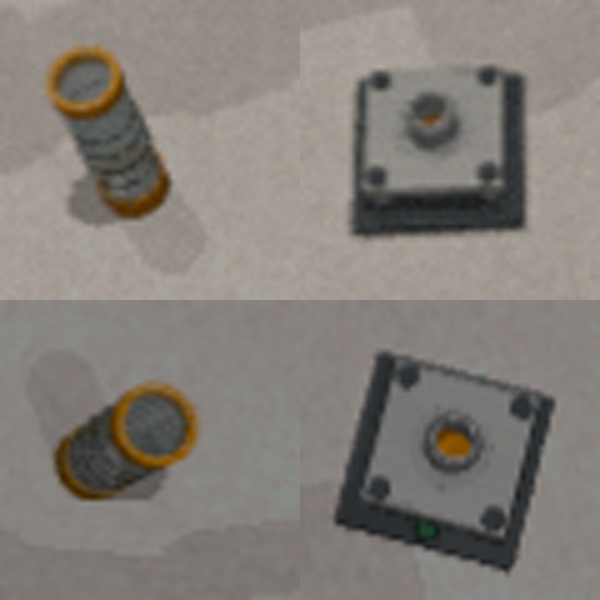

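View pics/c2.png

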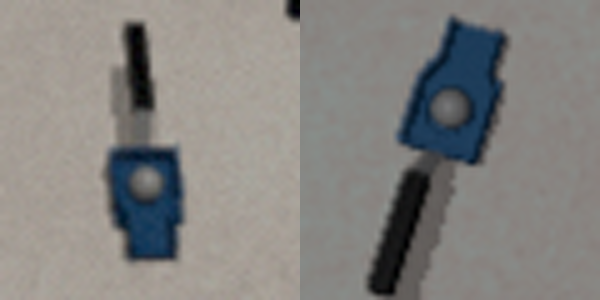

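```bash
python3 - <<'E'
from h import *
s=np.load('scene0.npy',allow_pickle=True).item();t=np.load('top0.npy',allow_pickle=True).item()
def f(n,a,b):
    X,e=tri([s,t],[a,b]);print(n,X.round(4),np.round(e,4));return X
f('mouth',(202.0,196.0),(440.8,224.8))
f('foot~',(212,218),(428.5,233))
f('spig',(270.8,210.8),(367.6,202.8))
h=f('handle',(362.8,153),(241.6,251.2));f('h rear',(361.8,145.5),(235.8,263.5));f('h front',(364,161),(245.4,239.3))
l=f('lip',(365.2,191.4),(257.2,210.4));b=f('ball',(364,176.4),(251.8,226.2))
print(np.degrees(np.arctan2(*(l-h)[1::-1])))
for n,uvs,z in [('jarcap1',(270,181),.046),('jar2',(422,177),.046),('spare',(356,152),.018),('pot',(303,157),.023),('beak',(400,147),.085),('petri',(346,262),.016)]:
    print(n,onz(t,[uvs],z).round(3))
E
```

```text
mouth [ 0.4917 -0.2571  0.1505] [0.001 0.001]
foot~ [ 0.4906 -0.2597 -0.0009] [0.0011 0.0011]
spig [ 0.5827 -0.0565  0.0784] [0.0006 0.0006]
handle [0.4503 0.3439 0.0529] [0.0012 0.0012]
h rear [0.4125 0.3602 0.048 ] [0.0017 0.0017]
h front [0.4871 0.332  0.054 ] [0.0014 0.0014]
lip [0.5873 0.2986 0.0091] [0.0005 0.0005]
ball [0.533  0.3154 0.0237] [0.0005 0.0005]
-18.306042575532583
jarcap1 [[0.676 0.251 0.046]]
jar2 [[ 0.669 -0.246  0.046]]
spare [[ 0.774 -0.038  0.018]]
pot [[0.762 0.142 0.023]]
beak [[ 0.761 -0.174  0.085]]
petri [[0.406 0.017 0.016]]
```

```bash
python3 - <<'E'
from h import *
p,R,o=pose()
print(totool(np.array([0.43,-.28,.27])-p).round(1))
E
```

```text
[ -39.1 -169.5 -314.9]
```

Call:
{"op": "servo_tool", "data": {"targets": [[0,0,0,-6,-25,-46,1],[0,0,0,-12,-50,-92,1],[0,0,0,-18,-75,-138,1],[0,0,0,-25,-100,-184,1],[0,0,0,-31,-125,-230,1],[0,0,0,-37,-150,-276,1],[0,0,0,-40,-170,-315,1],[0,0,0,-40,-170,-315,1]]}}

```text
time_s: 1.15
eef_pos: [0.4315, -0.2773, 0.271]
eef_rot: [0.118, 0.697, 0.119, -0.697]
wrist_force: [-0.7, -0.7, -0.2]
opening: 1.001
```

```bash
cat > look.py <<'E'
import sys
from h import *
n=sys.argv[1]; w=sys.argv[2] if len(sys.argv)>2 else 'wrist'
c=cam(w);cv2.imwrite(f'pics/{n}.png',c['im']);np.save(n+'.npy',c,allow_pickle=True)
p,R,o=pose();print(o['time_s'],p.round(4),o['wrist_force'],o['opening']);print(R.round(3))
E
python3 look.py w1
```

```text
1.2 [ 0.4305 -0.2785  0.2708] [-0.09693411 -0.54807868 -0.17463668] 0.9953875579516793
[[-0.001  0.33  -0.944]
 [ 0.001 -0.944 -0.33 ]
 [-1.    -0.001  0.   ]]
```

View pics/w1.png

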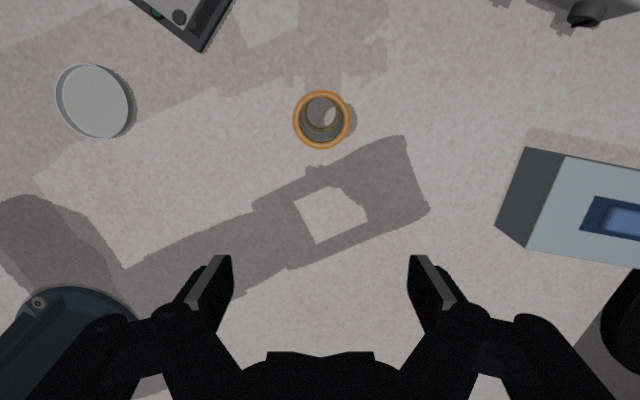

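The wrist view shows the tube mouth as a gold ring at (321,120). Next is the stand.

Call:
{"op": "servo_tool", "data": {"targets": [[0,0,0,0,-32,-30,1],[0,0,0,0,-64,-60,1],[0,0,0,0,-96,-90,1],[0,0,0,0,-128,-120,1],[0,0,0,0,-159,-151,1],[0,0,0,0,-159,-151,1],[0,0,0,0,-159,-151,1],[0,0,0,0,-159,-151,1]]}}

```text
time_s: 2.2
eef_pos: [0.5202, -0.0801, 0.2708]
eef_rot: [-0.117, -0.697, -0.118, 0.698]
wrist_force: [-0.9, -0.2, -0.3]
opening: 1.001
```

```bash
python3 look.py w2
```

```text
2.25 [ 0.5203 -0.08    0.2709] [ 0.48213399 -0.08925582 -0.02088382] 1.000101519371756
[[-0.001  0.328 -0.945]
 [ 0.001 -0.945 -0.328]
 [-1.    -0.001  0.   ]]
```

View pics/w2.png

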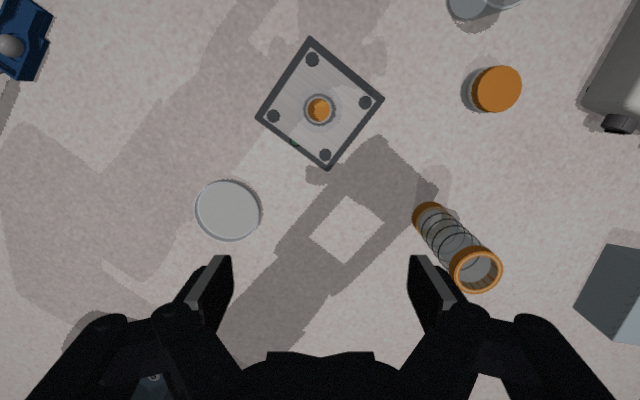

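The spigot is at about (320,110). The next move takes a second view of it on the way back.

Call:
{"op": "servo_tool", "data": {"targets": [[0,0,0,0,17,22,1],[0,0,0,0,34,43,1],[0,0,0,0,51,65,1],[0,0,0,0,51,65,1],[0,0,0,0,51,65,1],[0,0,0,0,51,65,1],[0,0,0,0,51,65,1],[0,0,0,0,51,65,1]]}}

```text
time_s: 3.25
eef_pos: [0.4758, -0.149, 0.2708]
eef_rot: [-0.117, -0.697, -0.118, 0.697]
wrist_force: [-0.5, -0.6, -0.2]
opening: 1.0
```

```bash
python3 look.py w3; python3 - <<'E'
from h import *
ims=[]
for n in ['w2','w3']:
    c=np.load(n+'.npy',allow_pickle=True).item()
    u=proj(c,[.5827,-.0565,.072])[0].astype(int);print(n,u)
    x,y=max(u[0]-35,0),max(u[1]-35,0);print(x,y);ims.append(cv2.resize(c['im'][y:y+70,x:x+70],(560,560)[:2],interpolation=cv2.INTER_CUBIC)[:, :400] if 0 else cv2.resize(c['im'][y:y+70,x:x+70],(400,400),interpolation=cv2.INTER_CUBIC))
cv2.imwrite('pics/sp.png',np.hstack(ims))
E
```

```text
3.3 [ 0.4757 -0.1491  0.2708] [ 0.35738641  0.02179962 -0.56898884] 1.0037722551563228
[[-0.001  0.328 -0.945]
 [ 0.001 -0.945 -0.328]
 [-1.    -0.001  0.   ]]
w2 [319 110]
284 75
w3 [269  44]
234 9
```

View pics/w3.png

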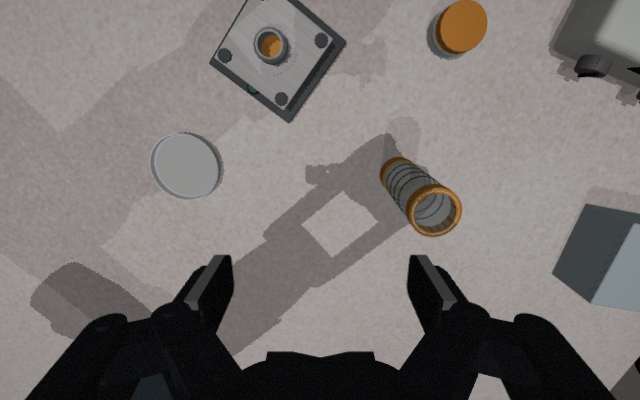

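View pics/sp.png

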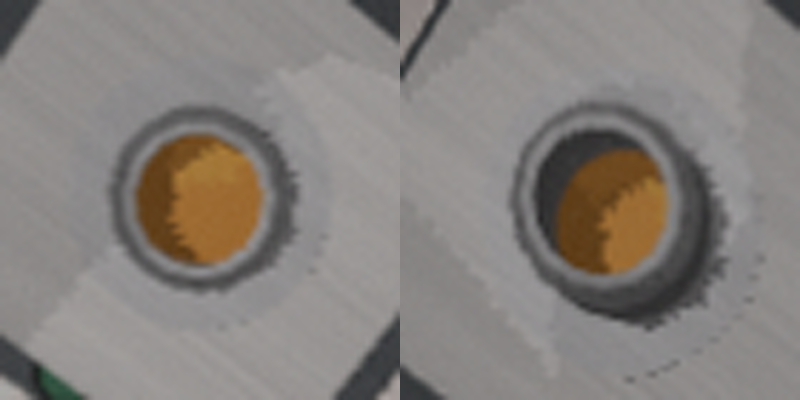

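```bash
python3 - <<'E'
from h import *
C={n:np.load(n+'.npy',allow_pickle=True).item() for n in ['w1','w2','w3']}
X,e=tri([C['w2'],C['w3']],[(318.3,109.4),(268.6,43.6)]);print('spig',X.round(4),np.round(e,4))
print(onz(C['w2'],[(318.3,109.4)],.072).round(4),onz(C['w3'],[(268.6,43.6)],.072).round(4))
m={}
for n in C:
    c=C[n];u=proj(c,[.4917,-.257,.15])[0];hsv=cv2.cvtColor(c['im'],cv2.COLOR_BGR2HSV)
    k=cv2.inRange(hsv,(8,110,70),(30,255,255));yy,xx=np.mgrid[:400,:640];k[(xx-u[0])**2+(yy-u[1])**2>38**2]=0
    nl,lab,st,ct=cv2.connectedComponentsWithStats(k);i=1+np.argmax(st[1:,4]);mm=(lab==i).astype('uint8')
    cs,hi=cv2.findContours(mm,cv2.RETR_CCOMP,cv2.CHAIN_APPROX_NONE)
    cs=sorted(cs,key=len)[::-1]
    for q in cs[:2]: 
        el=cv2.fitEllipse(q);print(n,len(q),np.round(el[0],1),np.round(el[1],1),onz(c,[el[0]],.15).round(4))
    m[n]=cv2.fitEllipse(cs[1])[0]
print(tri([C[n] for n in C],[m[n] for n in C]))
E
```

```text
spig [ 0.5831 -0.0553  0.0711] [0. 0.]
[[ 0.5832 -0.0553  0.072 ]] [[ 0.5831 -0.0555  0.072 ]]
w1 164 [321.  119.2] [56.7 58.3] [[ 0.4908 -0.2564  0.15  ]]
w1 129 [320.8 119.4] [45.1 46.3] [[ 0.4906 -0.2564  0.15  ]]
w2 150 [477.3 271.3] [30.2 39.3] [[ 0.4919 -0.2545  0.15  ]]
w2 143 [475.4 269.4] [47.  52.1] [[ 0.4932 -0.2515  0.15  ]]
w3 156 [434.6 210.2] [50.8 53. ] [[ 0.4923 -0.2544  0.15  ]]
w3 137 [434.8 211.3] [35.8 43. ] [[ 0.4914 -0.2551  0.15  ]]
(array([ 0.49033619, -0.25695068,  0.14400901]), [np.float64(0.0004460443025416037), np.float64(0.000804068872797415), np.float64(0.001090986723144317)])
```

Call:
{"op": "servo_tool", "data": {"targets": [[0,0,0,0,27,5,1],[0,0,0,0,54,10,1],[0,0,0,0,81,16,1],[0,0,0,0,106.4,20.9,1],[0,0,0,20,106.4,20.9,1],[0,0,0,40,106.4,20.9,1],[0,0,0,60,106.4,20.9,1],[0,0,0,60,106.4,20.9,1]]}}

```text
time_s: 4.3
eef_pos: [0.49, -0.2559, 0.2089]
eef_rot: [-0.116, -0.696, -0.119, 0.698]
wrist_force: [0.0, -0.2, 0.2]
opening: 1.001
```

```bash
python3 look.py w4; python3 -c "
from h import *
p,R,o=pose();print(totool(np.array([.4908,-.2564,.096])-p).round(1))"
```

```text
4.35 [ 0.4907 -0.2564  0.2103] [0.69906628 0.76133978 0.23610158] 0.9949141266680736
[[-0.002  0.328 -0.945]
 [ 0.002 -0.945 -0.328]
 [-1.    -0.003  0.001]]
[114.3   0.3  -0.3]
```

View pics/w4.png

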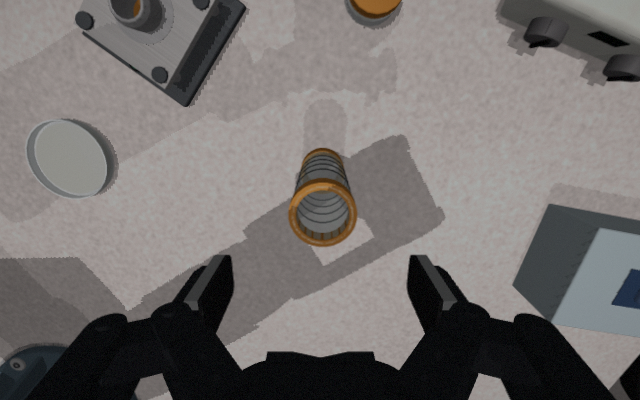

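The tube mouth is at (322,215), midway between the fingers, so I can descend.

Call:
{"op": "servo_tool", "data": {"targets": [[0,0,0,20,0.3,-0.3,1],[0,0,0,40,0.3,-0.3,1],[0,0,0,60,0.3,-0.3,1],[0,0,0,80,0.3,-0.3,1],[0,0,0,100,0.3,-0.3,1],[0,0,0,114,0.3,-0.3,1],[0,0,0,114,0.3,-0.3,1],[0,0,0,114,0.3,-0.3,1]]}}

```text
time_s: 5.35
eef_pos: [0.4915, -0.2568, 0.0973]
eef_rot: [-0.117, -0.697, -0.118, 0.697]
wrist_force: [0.4, -0.5, 0.2]
opening: 1.003
```

Call:
{"op": "servo_tool", "data": {"targets": [[0,0,0,0,0,0,0.3],[0,0,0,0,0,0,0.1],[0,0,0,0,0,0,-0.2],[0,0,0,0,0,0,-0.6],[0,0,0,0,0,0,-1],[0,0,0,0,0,0,-1],[0,0,0,0,0,0,-1],[0,0,0,0,0,0,-1]]}}

```text
time_s: 6.35
eef_pos: [0.4919, -0.2571, 0.0983]
eef_rot: [0.118, 0.697, 0.118, -0.697]
wrist_force: [-1.0, 1.4, 5.7]
opening: 0.545
```

```bash
python3 look.py w5;python3 look.py s5 scene
```

```text
6.4 [ 0.4919 -0.2571  0.0982] [-0.78627089  2.17570456  5.37282997] 0.54928580783691
[[ 0.     0.328 -0.945]
 [ 0.    -0.945 -0.328]
 [-1.    -0.    -0.   ]]
6.45 [ 0.4919 -0.2571  0.0983] [-1.09820623  0.50745275  5.48724132] 0.5432403074619382
[[ 0.     0.328 -0.945]
 [ 0.    -0.945 -0.328]
 [-1.    -0.    -0.   ]]
```

View pics/w5.png

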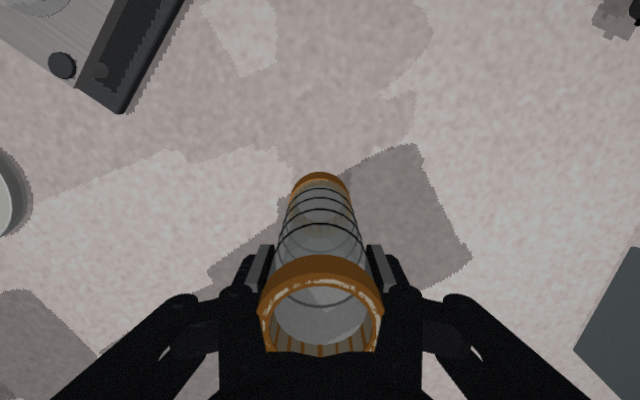

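The fingers hold the tube at an opening of 0.545, about 46 mm. Next I'll lift it.

Call:
{"op": "servo_tool", "data": {"targets": [[0,0,0,-10,0,0,-1],[0,0,0,-25,0,0,-1],[0,0,0,-40,0,0,-1],[0,0,0,-55,0,0,-1],[0,0,0,-70,0,0,-1],[0,0,0,-85,0,0,-1],[0,0,0,-100,0,0,-1],[0,0,0,-100,0,0,-1]]}}

```text
time_s: 7.45
eef_pos: [0.4926, -0.2578, 0.2]
eef_rot: [0.118, 0.698, 0.117, -0.696]
wrist_force: [0.1, -0.8, -1.4]
opening: 0.544
```

```bash
python3 look.py w6;python3 -c "
from h import *
p,R,o=pose()
c=np.load('w5.npy',allow_pickle=True).item()
print(totool(np.array([.583,-.0555,p[2]])-np.r_[p[:2],p[2]]).round(1))
for n,dz in [('w5',0.0983),('w6',p[2])]:
  c=np.load(n+'.npy',allow_pickle=True).item()
  z=dz-.0983
  print(proj(c,[[p[0],p[1],z+.15],[p[0],p[1],z]]).round(1))
"
```

```text
7.5 [ 0.4922 -0.2574  0.1989] [-0.90887252  0.66690451 -1.94639145] 0.5486923907241601
[[ 0.001  0.328 -0.945]
 [-0.    -0.945 -0.328]
 [-1.     0.001 -0.001]]
[   0.  -160.9 -152.1]
[[322.7 328. ]
 [321.3 198.3]]
[[320.7 326.8]
 [319.9 198.7]]
```

View pics/w6.png

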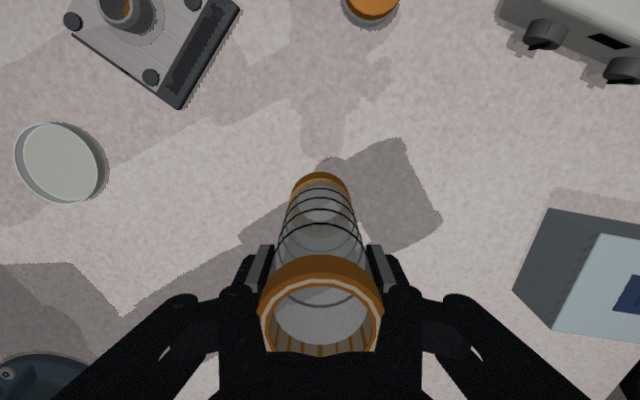

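```bash
python3 -c "
from h import *
c=np.load('w6.npy',allow_pickle=True).item()
p=np.array([.4922,-.2574]);zt=-np.array([-.945,-.328])
a=np.linspace(0,6.283,200)
for off in (-.003,0,.003):
  for z in (.1005,.2505):
    q=p+off*zt
    X=np.c_[q[0]+.024*np.cos(a),q[1]+.024*np.sin(a),0*a+z];u=proj(c,X);print(off,z,u.min(0).round(1),u.max(0).round(1))
hsv=cv2.cvtColor(c['im'],cv2.COLOR_BGR2HSV);k=cv2.inRange(hsv,(8,110,70),(30,255,255))
ys,xs=np.nonzero(k[150:360,240:400]);ys+=150;xs+=240
print(ys.min(),xs[ys<195].min(),xs[ys<195].max(),ys[(ys>225)].min(),xs[ys>240].min(),xs[ys>240].max())
"
```

```text
-0.003 0.1005 [291.4 174.2] [348.6 228.2]
-0.003 0.2505 [256.4 277.5] [385.2 381.6]
0 0.1005 [291.3 170.6] [348.7 225. ]
0 0.2505 [255.9 270. ] [385.8 375.9]
0.003 0.1005 [291.2 167. ] [348.8 221.8]
0.003 0.2505 [255.3 262.3] [386.4 370.1]
172 291 348 255 257 383
```

Call:
{"op": "servo_tool", "data": {"targets": [[0,0,0,0,-32,-30,-1],[0,0,0,0,-64,-61,-1],[0,0,0,0,-96,-92,-1],[0,0,0,0,-128,-122,-1],[0,0,0,0,-161,-153,-1],[0,0,0,0,-161,-153,-1],[0,0,0,10,-161,-153,-1],[0,0,0,16,-161,-153,-1]]}}

```text
time_s: 8.5
eef_pos: [0.5828, -0.0559, 0.1814]
eef_rot: [-0.117, -0.697, -0.117, 0.698]
wrist_force: [0.0, -1.0, -1.4]
opening: 0.548
```

```bash
python3 look.py w7; python3 look.py s7 scene; python3 look.py t7 top; python3 - <<'E'
from h import *
print(totool(np.array([.583+.0009*.945,-.0555+.0009*.328,.1])-pose()[0]).round(1))
def crop(n,x,y): return cv2.resize(np.load(n+'.npy',allow_pickle=True).item()['im'][y:y+80,x:x+80],(400,400),interpolation=cv2.INTER_CUBIC)
cv2.imwrite('pics/c7.png',np.hstack([crop('s7',230,160),crop('t7',330,165)]))
E
```

```text
8.55 [ 0.5825 -0.0559  0.1806] [ 0.46198444  0.38389126 -2.02530079] 0.5507523744649004
[[-0.002  0.327 -0.945]
 [ 0.    -0.945 -0.327]
 [-1.    -0.001  0.002]]
8.6 [ 0.5826 -0.0559  0.1813] [ 0.13404495  0.30393224 -1.46365321] 0.5519714819481707
[[-0.002  0.327 -0.945]
 [ 0.    -0.945 -0.327]
 [-1.    -0.001  0.001]]
8.65 [ 0.5831 -0.0559  0.182 ] [ 0.05818346 -1.02049396 -1.2749966 ] 0.5429061559411498
[[-0.001  0.327 -0.945]
 [ 0.    -0.945 -0.327]
 [-1.    -0.     0.   ]]
[82.  -0.4 -1. ]
```

View pics/w7.png

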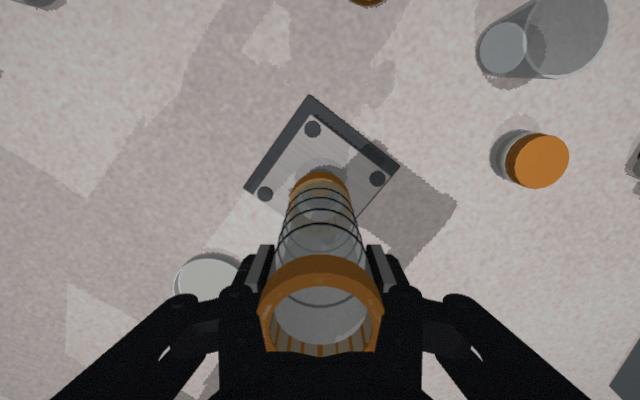

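View pics/c7.png

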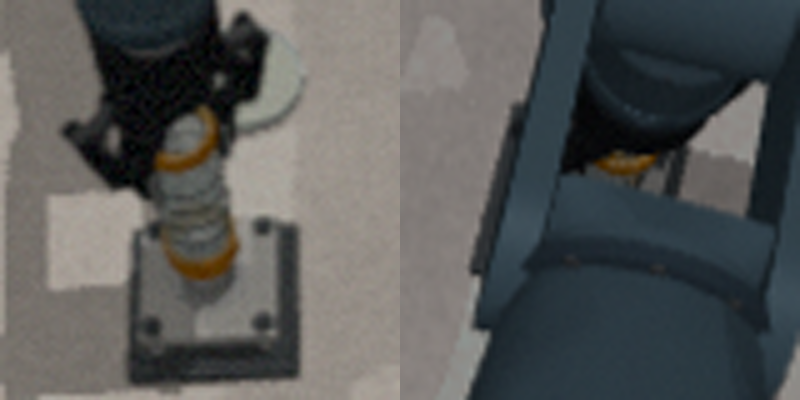

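The foot sits just above the spigot and the tube is upright. I'll lower it gently onto the taper.

Call:
{"op": "servo_tool", "data": {"targets": [[0,0,0,4,-0.4,-0.5,-1],[0,0,0,8,-0.4,-0.5,-1],[0,0,0,12,-0.4,-0.5,-1],[0,0,0,15,-0.4,-0.5,-1],[0,0,0,18,-0.4,-0.5,-1],[0,0,0,20,-0.4,-0.5,-1],[0,0,0,22,-0.4,-0.5,-1],[0,0,0,22,-0.4,-0.5,-1]]}}

```text
time_s: 9.65
eef_pos: [0.5835, -0.0554, 0.1599]
eef_rot: [-0.117, -0.697, -0.117, 0.697]
wrist_force: [0.7, -0.3, -2.3]
opening: 0.544
```

```bash
python3 look.py w8
```

```text
9.7 [ 0.5835 -0.0554  0.16  ] [ 0.02272292 -0.7211445  -1.25196371] 0.5472546006991993
[[-0.     0.327 -0.945]
 [-0.    -0.945 -0.327]
 [-1.    -0.     0.   ]]
```

No contact force so far, with the foot about 10 mm over the taper. I'll lower it another 17 mm to seat it.

Call:
{"op": "servo_tool", "data": {"targets": [[0,0,0,3,0,0,-1],[0,0,0,6,0,0,-1],[0,0,0,9,0,0,-1],[0,0,0,11,0,0,-1],[0,0,0,13,0,0,-1],[0,0,0,15,0,0,-1],[0,0,0,16.5,0,0,-1],[0,0,0,16.5,0,0,-1]]}}

```text
time_s: 10.7
eef_pos: [0.5837, -0.0553, 0.1443]
eef_rot: [0.117, 0.697, 0.117, -0.697]
wrist_force: [-0.2, 0.2, 5.4]
opening: 0.549
```

```bash
python3 look.py w9
```

```text
10.75 [ 0.5837 -0.0553  0.1442] [-2.3834573   0.27791347  5.08746268] 0.5481585988877624
[[ 0.     0.327 -0.945]
 [-0.    -0.945 -0.327]
 [-1.     0.    -0.   ]]
```

View pics/w9.png

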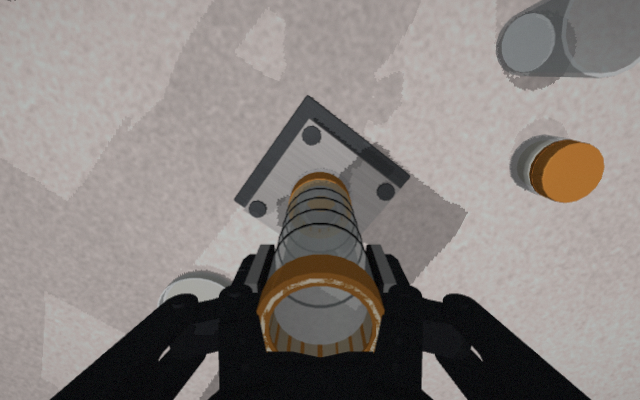

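The wrist force is +5.4 N at a TCP height 46 mm above where the tube was gripped on the bench, so the tube is on the seat. I'll press slightly more, then release.

Call:
{"op": "servo_tool", "data": {"targets": [[0,0,0,1,0,0,-1],[0,0,0,2,0,0,-1],[0,0,0,2,0,0,-1],[0,0,0,2,0,0,-0.4],[0,0,0,2,0,0,0.2],[0,0,0,0,0,0,0.6],[0,0,0,0,0,0,1],[0,0,0,0,0,0,1]]}}

```text
time_s: 11.75
eef_pos: [0.5837, -0.0553, 0.144]
eef_rot: [-0.117, -0.697, -0.117, 0.697]
wrist_force: [0.4, -0.8, -0.2]
opening: 0.999
```

```bash
python3 look.py w10
```

```text
11.8 [ 0.5837 -0.0553  0.144 ] [-1.12010105  0.04172961 -0.52371781] 0.9972194314093104
[[-0.     0.327 -0.945]
 [ 0.    -0.945 -0.327]
 [-1.    -0.     0.   ]]
```

View pics/w10.png

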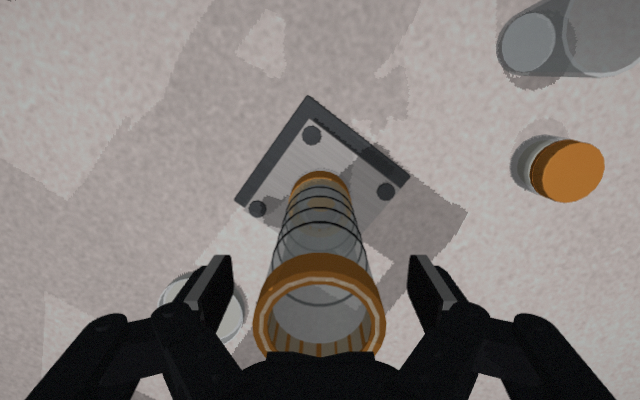

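The tube is released and upright. Retreat straight up and look.

Call:
{"op": "servo_tool", "data": {"targets": [[0,0,0,-15,0,0,1],[0,0,0,-35,0,0,1],[0,0,0,-55,0,0,1],[0,0,0,-75,0,0,1],[0,0,0,-95,0,0,1],[0,0,0,-115,0,20,1],[0,0,0,-135,0,40,1],[0,0,0,-135,0,40,1]]}}

```text
time_s: 12.8
eef_pos: [0.5465, -0.069, 0.2821]
eef_rot: [0.118, 0.699, 0.116, -0.696]
wrist_force: [0.1, 0.5, -0.4]
opening: 0.998
```

```bash
python3 look.py w11;python3 look.py s11 scene; python3 - <<'E'
from h import *
def crop(n,x,y): return cv2.resize(np.load(n+'.npy',allow_pickle=True).item()['im'][y:y+80,x:x+80],(400,400),interpolation=cv2.INTER_CUBIC)
cv2.imwrite('pics/c11.png',np.hstack([crop('s11',230,160),cv2.resize(cv2.imread('pics/w11.png'),(400,400))]))
E
```

```text
12.85 [ 0.5464 -0.0687  0.2806] [-0.29150824  0.21322256 -0.38507174] 1.0012329982403896
[[ 0.003  0.326 -0.945]
 [-0.001 -0.945 -0.326]
 [-1.     0.002 -0.003]]
12.9 [ 0.5462 -0.0684  0.2795] [ 0.24100198 -0.50550183 -0.31855654] 0.9988437540082147
[[ 0.001  0.327 -0.945]
 [-0.    -0.945 -0.327]
 [-1.     0.001 -0.001]]
```

View pics/c11.png

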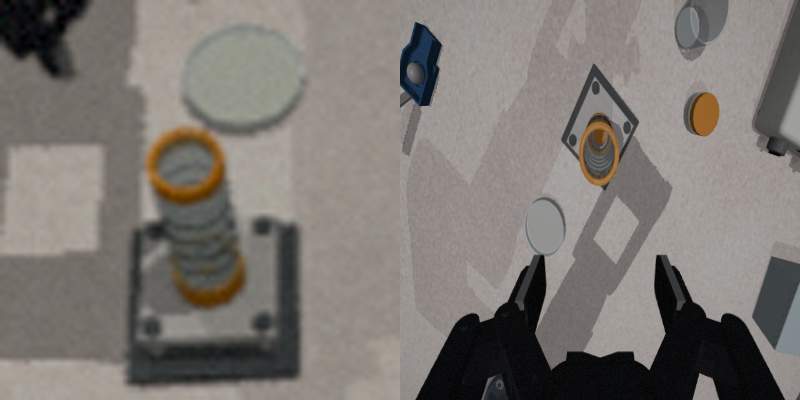

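View pics/w11.png

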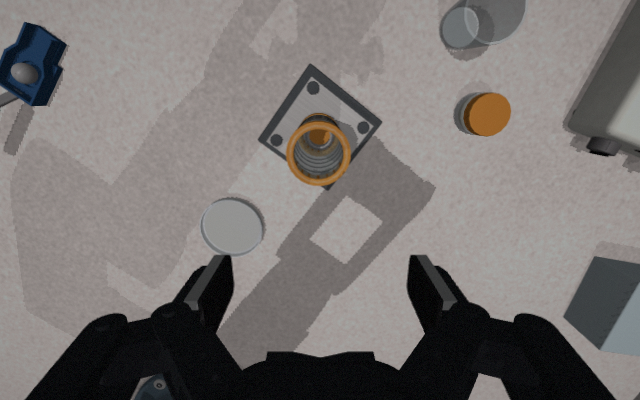

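```bash
python3 - <<'E'
from h import *
w=np.load('w11.npy',allow_pickle=True).item();s=np.load('s11.npy',allow_pickle=True).item()
out={}
for c,n,r in((w,'w',45),(s,'s',14)):
    u=proj(c,[.583,-.0555,.196])[0];k=cv2.inRange(cv2.cvtColor(c['im'],cv2.COLOR_BGR2HSV),(8,110,70),(30,255,255))
    yy,xx=np.mgrid[:400,:640];k[(xx-u[0])**2+(yy-u[1])**2>r*r]=0
    cs=sorted(cv2.findContours(k,cv2.RETR_CCOMP,cv2.CHAIN_APPROX_NONE)[0],key=len)[::-1]
    e=cv2.fitEllipse(cs[0]);print(n,u.round(1),np.round(e[0],1),np.round(e[1],1),onz(c,[e[0]],.196).round(4));out[n]=e[0]
print(tri([w,s],[out['w'],out['s']]))
print('tray view', totool(np.array([.45-.04,.345,.30])-pose()[0]).round(1))
E
```

```text
w [319.4 155.2] [318.1 152.9] [63.4 64.4] [[ 0.5843 -0.054   0.196 ]]
s [266.9 192.3] [266.7 192.8] [14.5 14.9] [[ 0.5847 -0.0566  0.196 ]]
(array([ 0.58362448, -0.05527234,  0.19379144]), [np.float64(0.0012099101508117045), np.float64(0.0012099101508116713)])
tray view [ -20.7 -435.2   -6.2]
```

The wrist and scene views together put the mouth at z ≈ 0.194 m (0.196 expected), so the tube is seated. Now to the tray, turning the tool +0.653 rad so the jaws lie across the handle.

Call:
{"op": "servo_tool", "data": {"targets": [[0.08,0,0,0,-55,-1,1],[0.16,0,0,0,-110,-3,1],[0.25,0,0,0,-165,-4,1],[0.34,0,0,0,-220,-6,1],[0.43,0,0,0,-275,-7,1],[0.52,0,0,0,-330,-8,1],[0.6,0,0,0,-385,-10,1],[0.653,0,0,0,-440,-11,1]]}}

```text
time_s: 13.9
eef_pos: [0.412, 0.3532, 0.2782]
eef_rot: [-0.113, 0.698, -0.114, -0.698]
wrist_force: [0.1, -0.6, 1.3]
opening: 0.997
```

```bash
python3 look.py w12
```

```text
13.95 [0.4092 0.3585 0.2782] [-4.84439237  1.07469443  0.27913982] 1.0005681792788705
[[-0.002 -0.315 -0.949]
 [ 0.003 -0.949  0.315]
 [-1.    -0.003  0.003]]
```

View pics/w12.png

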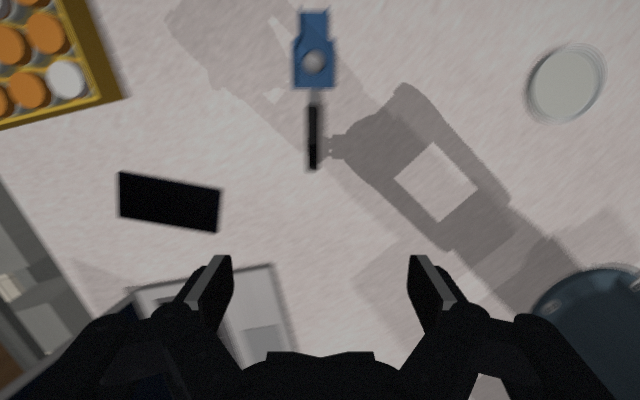

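The handle runs from (313,105) to (313,170) and the ball is at (314,60). I'll measure these, then take a second, closer view.

```bash
python3 - <<'E'
from h import *
c=np.load('w12.npy',allow_pickle=True).item()
r,f=onz(c,[(312.5,170)],.04)[0],onz(c,[(314,105)],.05)[0];print(r,f,np.degrees(np.arctan2(*(f-r)[1::-1])))
print(onz(c,[(313.5,60)],.0177))
print(totool(np.array([.43,.353,.2])-pose()[0]).round(1),pose()[0])
E
```

```text
[0.40683709 0.36547326 0.04      ] [0.48182988 0.33770599 0.05      ] -20.317873507097296
[[0.53122368 0.32214593 0.0177    ]]
[ 78.1  -1.2 -21.7] [0.40916259 0.35847739 0.27817945]
```

Call:
{"op": "servo_tool", "data": {"targets": [[0,0,0,15,0,-5,1],[0,0,0,35,0,-10,1],[0,0,0,55,0,-16,1],[0,0,0,70,0,-22,1],[0,0,0,78,0,-22,1],[0,0,0,78,0,-22,1],[0,0,0,78,0,-22,1],[0,0,0,78,0,-22,1]]}}

```text
time_s: 14.95
eef_pos: [0.4302, 0.3521, 0.201]
eef_rot: [0.114, -0.698, 0.111, 0.698]
wrist_force: [-0.2, -0.5, -0.3]
opening: 1.004
```

```bash
python3 look.py w13
```

```text
15.0 [0.4302 0.3521 0.2009] [0.27111529 0.36859974 0.30179021] 1.0004397197769277
[[-0.    -0.315 -0.949]
 [ 0.004 -0.949  0.315]
 [-1.    -0.004  0.002]]
```

View pics/w13.png

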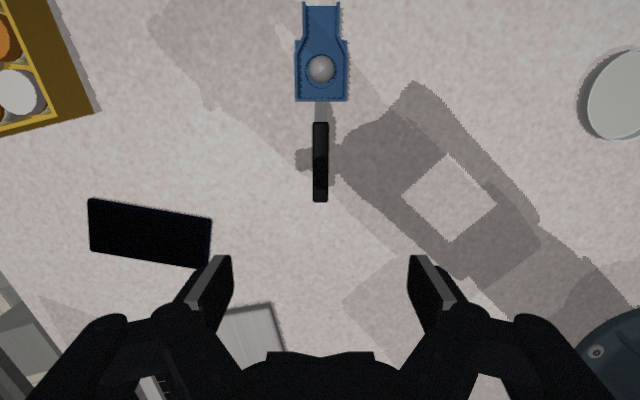

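```bash
python3 - <<'E'
from h import *
c=np.load('w13.npy',allow_pickle=True).item();t=np.load('top0.npy',allow_pickle=True).item();s=np.load('scene0.npy',allow_pickle=True).item()
g=c['im'].max(2);k=((g<45)*255).astype('uint8');k[:110]=0;k[215:]=0;k[:,:300]=0;k[:,340:]=0
r=cv2.minAreaRect(np.argwhere(k)[:,::-1].astype('float32'));print(r)
ys,xs=np.nonzero(k);print(ys.min(),ys.max(),xs.min(),xs.max())
x0=xs.mean()
# top face: rear edge & front edge
R,F=(x0,ys.max()+.5),(x0,ys.min()-.5)
for z in(.036,.045,.054): 
    a,b=onz(c,[R,F],z);print(z,a.round(4),b.round(4),np.linalg.norm(a-b),np.degrees(np.arctan2(*(b-a)[1::-1])),((a+b)/2).round(4))
print('ball',onz(c,[(321,69)],.0177).round(4), tri([c,t,s],[(321,69),(251.8,226.2),(364,176.4)]))
print('mid', tri([c,t,s],[(x0,(ys.min()+ys.max())/2),(241.6,251.2),(362.8,153)]))
b2=onz(c,[(301,101)],.0)[0]
E
```

```text
((320.5, 161.5), (79.0, 15.0), 90.0)
122 201 313 328
0.036 [0.4055 0.3615 0.036 ] [0.4845 0.3353 0.036 ] 0.08323155003323471 -18.3429635685395 [0.445  0.3484 0.036 ]
0.045 [0.4085 0.3605 0.045 ] [0.4852 0.335  0.045 ] 0.08079265606668644 -18.342963568539467 [0.4468 0.3478 0.045 ]
0.054 [0.4114 0.3595 0.054 ] [0.4858 0.3348 0.054 ] 0.07835376210013814 -18.342963568539478 [0.4486 0.3471 0.054 ]
ball [[0.5311 0.319  0.0177]] (array([0.53190014, 0.31713046, 0.0209841 ]), [np.float64(0.002234486579491886), np.float64(0.00226038396802175), np.float64(0.0004621586242567575)])
mid (array([0.44989302, 0.34509014, 0.05182982]), [np.float64(0.0016780284785998863), np.float64(0.002092477550857577), np.float64(0.000442365124959377)])
```

```bash
python3 - <<'E'
from h import *
p,R,o=pose();print(totool(np.array([.457,.3445,.027])-p).round(1))
E
```

```text
[173.8  -0.6 -28.2]
```

Call:
{"op": "servo_tool", "data": {"targets": [[0,0,0,20,-0.6,-9,1],[0,0,0,45,-0.6,-18,1],[0,0,0,70,-0.6,-28,1],[0,0,0,95,-0.6,-28,1],[0,0,0,120,-0.6,-28,1],[0,0,0,130,-0.6,-28,1],[0,0,0,130,-0.6,-28,1],[0,0,0,130,-0.6,-28,1]]}}

```text
time_s: 16.0
eef_pos: [0.4576, 0.3447, 0.0717]
eef_rot: [-0.114, 0.698, -0.111, -0.698]
wrist_force: [0.1, 0.6, 0.4]
opening: 1.0
```

```bash
python3 look.py w14; python3 - <<'E'
from h import *
p,R,o=pose();print(totool(np.array([.457,.3445,.027])-p).round(1))
E
```

```text
16.05 [0.4577 0.3448 0.0719] [ 0.22263109 -0.43459815 -0.23580841] 0.9987546414783267
[[ 0.001 -0.315 -0.949]
 [ 0.005 -0.949  0.315]
 [-1.    -0.005  0.   ]]
[44.9  0.7  0.6]
```

View pics/w14.png

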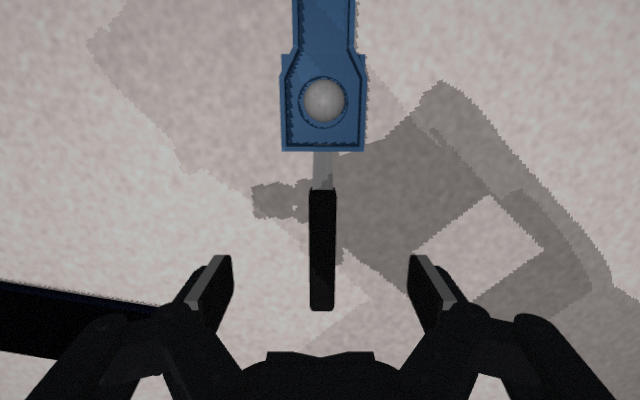

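The handle at (322,250) is centred between the jaws and parallel to them. I'll descend and close.

Call:
{"op": "servo_tool", "data": {"targets": [[0,0,0,9,0.8,0.6,1],[0,0,0,18,0.8,0.6,1],[0,0,0,27,0.8,0.6,1],[0,0,0,36,0.8,0.6,1],[0,0,0,44,0.8,0.6,1],[0,0,0,44,0.8,0.6,1],[0,0,0,44,0.8,0.6,1],[0,0,0,44,0.8,0.6,1]]}}

```text
time_s: 17.05
eef_pos: [0.4573, 0.3446, 0.0284]
eef_rot: [-0.115, 0.699, -0.111, -0.698]
wrist_force: [0.1, 0.2, -0.5]
opening: 1.002
```

Call:
{"op": "servo_tool", "data": {"targets": [[0,0,0,0,0,0,0.5],[0,0,0,0,0,0,0.1],[0,0,0,0,0,0,-0.2],[0,0,0,0,0,0,-0.4],[0,0,0,0,0,0,-0.55],[0,0,0,0,0,0,-0.7],[0,0,0,0,0,0,-0.85],[0,0,0,0,0,0,-1]]}}

```text
time_s: 18.05
eef_pos: [0.4573, 0.3445, 0.0284]
eef_rot: [-0.115, 0.699, -0.111, -0.698]
wrist_force: [-0.5, -2.0, 2.8]
opening: 0.18
```

Call:
{"op": "servo_tool", "data": {"targets": [[0,0,0,0,0,0,-1],[0,0,0,0,0,0,-1],[0,0,0,0,0,0,-1],[0,0,0,-1,0,0,-1],[0,0,0,-3,0,0,-1],[0,0,0,-5,0,0,-1],[0,0,0,-7,0,0,-1],[0,0,0,-8,0,0,-1]]}}

```text
time_s: 19.05
eef_pos: [0.4573, 0.3445, 0.0366]
eef_rot: [-0.115, 0.699, -0.111, -0.698]
wrist_force: [-0.1, -0.3, -1.6]
opening: 0.172
```

```bash
python3 look.py w15
```

```text
19.1 [0.4574 0.3445 0.0367] [-0.0269557  -0.16287688 -2.1296259 ] 0.1749401944210699
[[ 0.002 -0.315 -0.949]
 [ 0.005 -0.949  0.315]
 [-1.    -0.006 -0.001]]
```

View pics/w15.png

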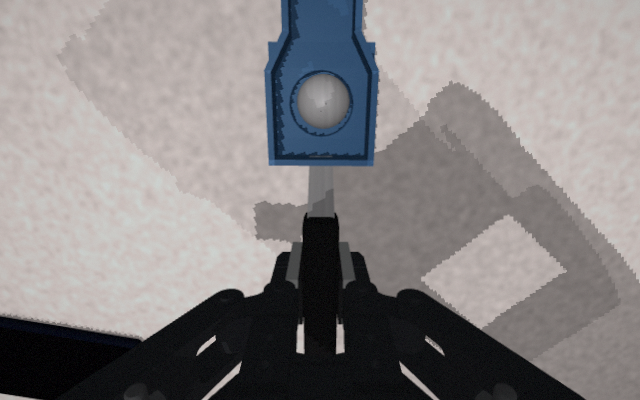

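The wrist carries about 2.1 N, which is the tray's full weight. The tray is level and the ball is in its pocket at (322,101). I'll lift it smoothly.

Call:
{"op": "servo_tool", "data": {"targets": [[0,0,0,-4,0,0,-1],[0,0,0,-12,0,0,-1],[0,0,0,-24,0,0,-1],[0,0,0,-38,0,0,-1],[0,0,0,-52,0,0,-1],[0,0,0,-64,0,0,-1],[0,0,0,-72,0,0,-1],[0,0,0,-75,0,0,-1]]}}

```text
time_s: 20.1
eef_pos: [0.4574, 0.3442, 0.1123]
eef_rot: [-0.115, 0.699, -0.111, -0.697]
wrist_force: [0.4, -0.3, -2.2]
opening: 0.178
```

Call:
{"op": "servo_tool", "data": {"targets": [[0,0,0,-8,0,0,-1],[0,0,0,-26,0,0,-1],[0,0,0,-50,0,0,-1],[0,0,0,-78,0,0,-1],[0,0,0,-106,0,0,-1],[0,0,0,-130,0,0,-1],[0,0,0,-146,0,0,-1],[0,0,0,-150,0,0,-1]]}}

```text
time_s: 21.1
eef_pos: [0.4574, 0.3437, 0.2639]
eef_rot: [-0.115, 0.7, -0.11, -0.697]
wrist_force: [-0.0, 0.8, -2.9]
opening: 0.174
```

```bash
python3 look.py w16; python3 look.py s16 scene
```

```text
21.15 [0.4572 0.3435 0.2634] [-0.24801085 -0.83598673 -2.15581173] 0.1757275183959408
[[ 0.004 -0.314 -0.949]
 [ 0.006 -0.949  0.314]
 [-1.    -0.007 -0.002]]
21.2 [0.4569 0.3434 0.2623] [-1.0779447   0.09571552 -3.049883  ] 0.17568830278271208
[[ 0.003 -0.314 -0.949]
 [ 0.006 -0.949  0.314]
 [-1.    -0.006 -0.001]]
```

View pics/w16.png

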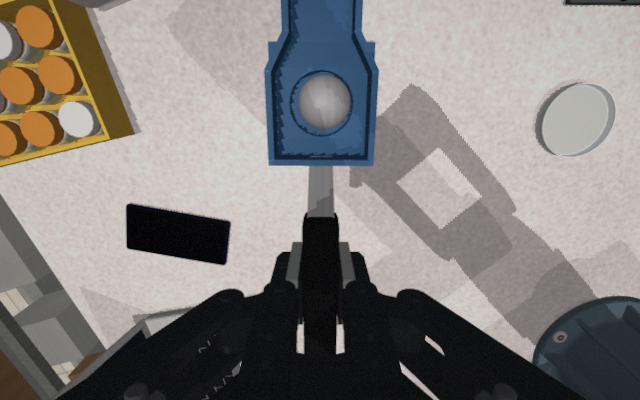

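View pics/s16.png

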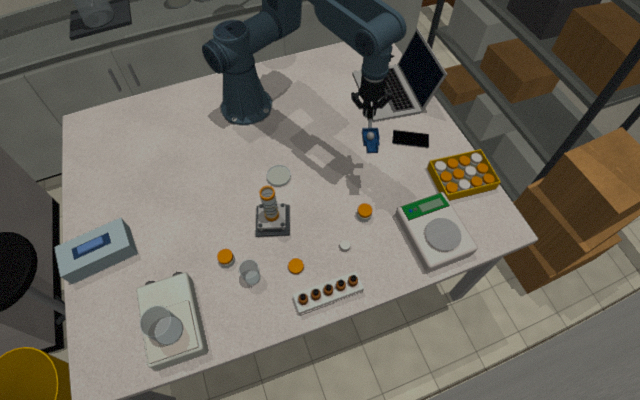

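The tray is unchanged in the hand, with its underside about 39 mm above mouth height. By the text the bar spans x = -140 to -60, so its middle is at -100. The ball-to-bar distance confirms this, which puts the lip about 136 mm ahead of the TCP. I'll carry it across gently at this height.

Call:
{"op": "servo_tool", "data": {"targets": [[0,0,0,0,2,-0.6,-1],[0,0,0,0,7,-2,-1],[0,0,0,0,14,-4.6,-1],[0,0,0,0,25,-8,-1],[0,0,0,0,38,-12,-1],[0,0,0,0,53,-17,-1],[0,0,0,0,67,-21.5,-1],[0,0,0,0,76,-24.5,-1]]}}

```text
time_s: 22.2
eef_pos: [0.4563, 0.2623, 0.262]
eef_rot: [-0.115, 0.699, -0.111, -0.697]
wrist_force: [0.8, -0.9, -2.2]
opening: 0.182
```

```bash
python3 look.py w17; python3 - <<'E'
from h import *
p,R,o=pose();print(totool(np.array([.454,-.0124,.261])-p).round(1))
E
```

```text
22.25 [0.4564 0.2617 0.2619] [ 0.64525057 -0.8177405  -2.62051774] 0.17753715809378678
[[ 0.003 -0.316 -0.949]
 [ 0.005 -0.949  0.316]
 [-1.    -0.006 -0.001]]
[ -0.4 260.9 -84.3]
```

View pics/w17.png

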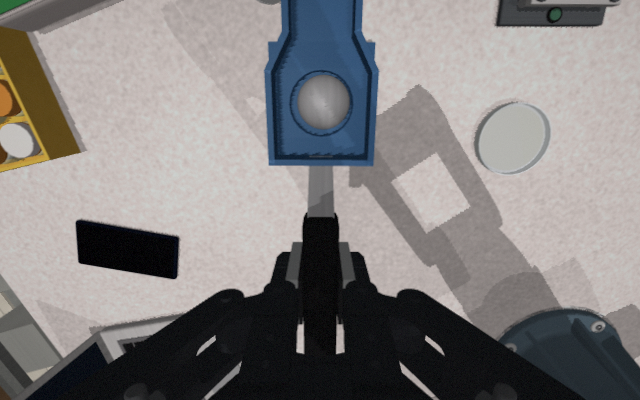

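The ball is still in its pocket at (323,102), so I'll continue.

Call:
{"op": "servo_tool", "data": {"targets": [[0,0,0,0,3,-1,-1],[0,0,0,0,12,-4,-1],[0,0,0,0,28,-9,-1],[0,0,0,0,50,-16,-1],[0,0,0,0,75,-24,-1],[0,0,0,0,97,-31,-1],[0,0,0,0,113,-36,-1],[0,0,0,0,120,-39,-1]]}}

```text
time_s: 23.25
eef_pos: [0.4555, 0.1345, 0.2614]
eef_rot: [-0.115, 0.699, -0.112, -0.697]
wrist_force: [-0.4, 0.5, -2.5]
opening: 0.175
```

```bash
python3 look.py w18; python3 - <<'E'
from h import *
p,R,o=pose();print(totool(np.array([.454,-.0124,.261])-p).round(1))
E
```

```text
23.3 [0.4557 0.1342 0.2614] [ 1.05045913 -0.7953026  -2.6957067 ] 0.17063628413325546
[[ 0.003 -0.317 -0.949]
 [ 0.004 -0.949  0.317]
 [-1.    -0.005 -0.002]]
[ -0.2 139.6 -44.8]
```

Call:
{"op": "servo_tool", "data": {"targets": [[0,0,0,0,3,-1,-1],[0,0,0,0,11,-3.5,-1],[0,0,0,0,26,-8.5,-1],[0,0,0,0,46,-15,-1],[0,0,0,0,68,-22,-1],[0,0,0,0,87,-28,-1],[0,0,0,0,99,-32,-1],[0,0,0,0,104,-33.5,-1]]}}

```text
time_s: 24.3
eef_pos: [0.4545, 0.0241, 0.2609]
eef_rot: [-0.116, 0.699, -0.112, -0.697]
wrist_force: [-0.1, -0.3, -2.7]
opening: 0.174
```

```bash
python3 look.py w19; python3 look.py s19 scene; python3 - <<'E'
from h import *
p,R,o=pose();print(totool(np.array([.454,-.0124,.261])-p).round(1))
def crop(n,x,y): return cv2.resize(np.load(n+'.npy',allow_pickle=True).item()['im'][y:y+80,x:x+80],(400,400),interpolation=cv2.INTER_CUBIC)
cv2.imwrite('pics/c19.png',np.hstack([crop('s19',240,150),cv2.resize(cv2.imread('pics/w19.png'),(400,400))]))
E
```

```text
24.35 [0.4545 0.024  0.2609] [ 0.49131233 -0.26774    -2.26736652] 0.1734215490506862
[[ 0.003 -0.317 -0.948]
 [ 0.004 -0.948  0.317]
 [-1.    -0.005 -0.002]]
24.4 [0.4545 0.0246 0.2609] [ 0.24718574  0.10142814 -2.65220385] 0.17581632000494266
[[ 0.003 -0.317 -0.948]
 [ 0.004 -0.948  0.317]
 [-1.    -0.005 -0.002]]
[ -0.2  35.3 -11.2]
```

View pics/c19.png

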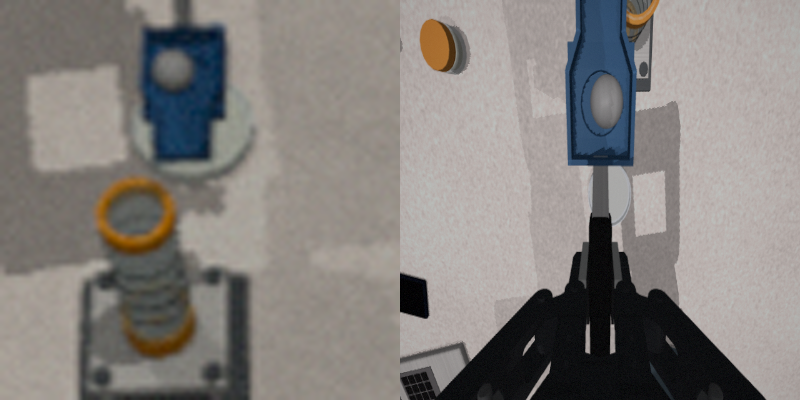

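Call:
{"op": "servo_tool", "data": {"targets": [[0,0,0,0,2,-0.6,-1],[0,0,0,0,7,-2.2,-1],[0,0,0,0,13,-4.1,-1],[0,0,0,0,20,-6.3,-1],[0,0,0,0,26,-8.3,-1],[0,0,0,0,31,-9.9,-1],[0,0,0,0,34,-11,-1],[0,0,0,0,35,-11,-1]]}}

```text
time_s: 25.4
eef_pos: [0.4539, -0.0123, 0.2607]
eef_rot: [-0.116, 0.699, -0.112, -0.697]
wrist_force: [0.6, 0.4, -2.3]
opening: 0.178
```

```bash
python3 look.py w20; python3 look.py s20 scene;python3 look.py t20 top; python3 - <<'E'
from h import *
p,R,o=pose();print(totool(np.array([.454,-.0124,.261])-p).round(1))
def crop(n,x,y): return cv2.resize(np.load(n+'.npy',allow_pickle=True).item()['im'][y:y+80,x:x+80],(400,400),interpolation=cv2.INTER_CUBIC)
cv2.imwrite('pics/c20.png',np.hstack([crop('s20',240,150),crop('t20',340,150)]))
E
```

```text
25.45 [ 0.4538 -0.0122  0.2607] [-0.30460661 -0.47524888 -1.56944867] 0.17648708795657794
[[ 0.003 -0.317 -0.948]
 [ 0.004 -0.948  0.317]
 [-1.    -0.005 -0.002]]
25.5 [ 0.4538 -0.0121  0.2607] [-0.17114508  0.2734827  -2.6412991 ] 0.17739061136005937
[[ 0.003 -0.317 -0.948]
 [ 0.005 -0.948  0.317]
 [-1.    -0.005 -0.002]]
25.55 [ 0.4538 -0.012   0.2607] [ 0.18855957 -0.439393   -1.98762732] 0.1765013102506476
[[ 0.003 -0.317 -0.948]
 [ 0.005 -0.948  0.317]
 [-1.    -0.005 -0.002]]
[-0.3  0.3 -0.3]
```

View pics/c20.png

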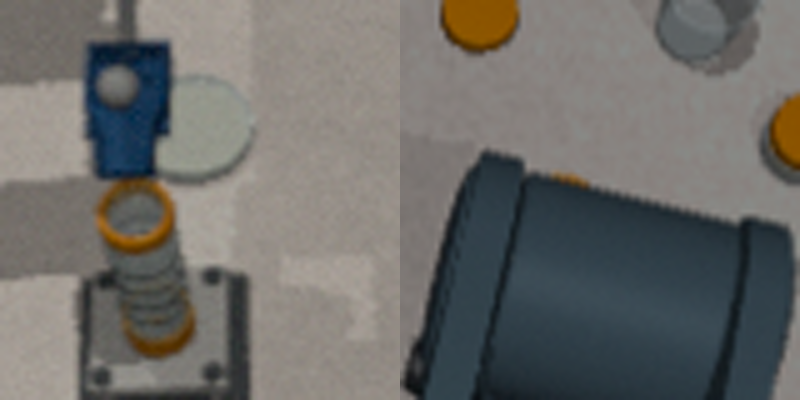

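View pics/w20.png

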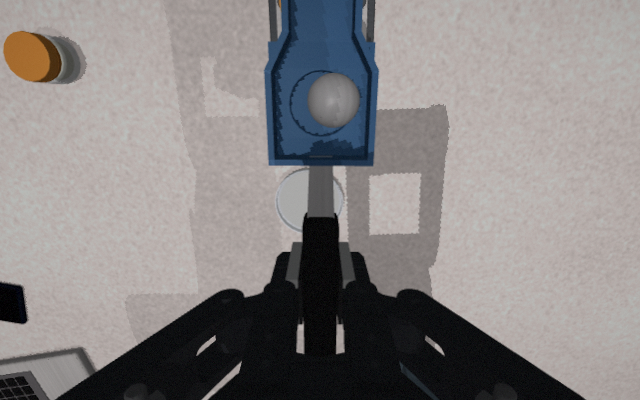

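The top view is blocked by the arm. In the scene view the spout front is at about (265,185), just above the mouth ring at (267,193). The ball rests against the side of its pocket at (334,99). I'll check the lip against the mouth by ray casting.

```bash
python3 - <<'E'
from h import *
s=np.load('s20.npy',allow_pickle=True).item();w=np.load('w20.npy',allow_pickle=True).item()
p=np.array([.4538,-.0121,.2607]);hd=np.array([.948,-.317,0])
lip=p+.1365*hd;lip[2]=.2323
print('pred lip',lip,proj(s,lip))
k=cv2.inRange(cv2.cvtColor(s['im'],cv2.COLOR_BGR2HSV),(100,120,30),(125,255,255));k=k[150:230,240:300]
ys,xs=np.nonzero(k);b=ys.max();print(b+150,xs[ys>b-3].min()+240,xs[ys>b-3].max()+240)
u=((xs[ys>b-3].min()+xs[ys>b-3].max())/2+240,b+150+.5)
for z in(.225,.2323,.24):print(u,z,onz(s,[u],z).round(4))
# ball: tri wrist + scene
c=ctrl.camera
def circ(c,x,y,r):
    g=cv2.cvtColor(c['im'],cv2.COLOR_BGR2HSV)
    m=((g[...,1]<60)&(g[...,2]>70)).astype('uint8');yy,xx=np.mgrid[:400,:640];m[(xx-x)**2+(yy-y)**2>r*r]=0
    q=max(cv2.findContours(m,0,1)[0],key=len);return cv2.minEnclosingCircle(q)
a=circ(w,334,99,32);bb=circ(s,262.6,167,6);print(a,bb)
X,e=tri([w,s],[a[0],bb[0]]);print('ball',X,e,'along',(X-p)@hd,'lat',(X-p)@np.array([.317,.948,0]),'pocket exp along 77.5')
E
```

```text
pred lip [ 0.583202  -0.0553705  0.2323   ] [[265.56474357 186.01633878]]
184 260 270
(np.float64(265.0), np.float64(184.5)) 0.225 [[ 0.5724 -0.0549  0.225 ]]
(np.float64(265.0), np.float64(184.5)) 0.2323 [[ 0.5773 -0.0554  0.2323]]
(np.float64(265.0), np.float64(184.5)) 0.24 [[ 0.5825 -0.056   0.24  ]]
((333.1180419921875, 99.84748077392578), 27.3310604095459) ((263.0, 166.5), 4.031229019165039)
ball [ 0.52667985 -0.04337781  0.25491193] [np.float64(0.0008697473496575863), np.float64(0.0008697473496575416)] along 0.07900516502555603 lat -0.006548453617740462 pocket exp along 77.5
```

The lip is within about 6 mm of the tube axis and roughly 36–40 mm above the mouth. The ball is about 6.5 mm off centre, still inside the 13 mm limit. I'll lower it 19 mm and move 3 mm forward.

Call:
{"op": "servo_tool", "data": {"targets": [[0,0,0,1,0,-0.3,-1],[0,0,0,4,0,-0.8,-1],[0,0,0,8,0,-1.4,-1],[0,0,0,12,0,-2,-1],[0,0,0,15,0,-2.5,-1],[0,0,0,17.5,0,-2.8,-1],[0,0,0,19,0,-3,-1],[0,0,0,19,0,-3,-1]]}}

```text
time_s: 26.55
eef_pos: [0.4567, -0.0129, 0.2417]
eef_rot: [-0.115, 0.699, -0.112, -0.697]
wrist_force: [-0.3, 0.0, -2.1]
opening: 0.175
```

Call:
{"op": "servo_tool", "data": {"targets": [[0,0,0,0,0,0,-1],[0,0,0,0,0,0,-1],[0,0,0,0,0,0,-1],[0,0,0,0,0,0,-1],[0,0,0,0,0,0,-1],[0,0,0,0,0,0,-1],[0,0,0,0,0,0,-1],[0,0,0,0,0,0,-1]]}}

```text
time_s: 27.55
eef_pos: [0.4567, -0.0129, 0.2417]
eef_rot: [-0.115, 0.699, -0.112, -0.697]
wrist_force: [-0.6, 0.4, -2.0]
opening: 0.173
```

```bash
python3 look.py w21; python3 look.py s21 scene; python3 - <<'E'
from h import *
s=np.load('s21.npy',allow_pickle=True).item();p,R,o=pose()
k=cv2.inRange(cv2.cvtColor(s['im'],cv2.COLOR_BGR2HSV),(100,120,30),(125,255,255))[150:230,240:300]
ys,xs=np.nonzero(k);b=ys.max();u=((xs[ys>b-3].min()+xs[ys>b-3].max())/2+240,b+150.5)
print(u,onz(s,[u],p[2]-.0284),o['dq'])
k=cv2.inRange(cv2.cvtColor(s['im'],cv2.COLOR_BGR2HSV),(8,110,70),(30,255,255))
print(proj(s,[.583,-.0555,.196]))
cv2.imwrite('pics/c21.png',np.hstack([cv2.resize(s['im'][150:230,230:310],(400,400),interpolation=cv2.INTER_CUBIC),cv2.resize(cv2.imread('pics/w21.png'),(400,400))]))
E
```

```text
27.6 [ 0.4567 -0.0129  0.2417] [ 0.4158663  -0.13771411 -1.94167587] 0.17622691560796655
[[ 0.003 -0.317 -0.948]
 [ 0.005 -0.948  0.317]
 [-1.    -0.005 -0.002]]
27.65 [ 0.4567 -0.0129  0.2417] [-0.07443823 -0.27894018 -1.64908511] 0.17661684256259425
[[ 0.003 -0.317 -0.948]
 [ 0.005 -0.948  0.317]
 [-1.    -0.005 -0.002]]
(np.float64(265.5), np.float64(189.5)) [[ 0.58277905 -0.05781031  0.21326898]] [-0.00021458  0.00032193 -0.00158516  0.00153891  0.00090355 -0.0004881 ]
[[266.88458845 192.30303389]]
```

View pics/c21.png

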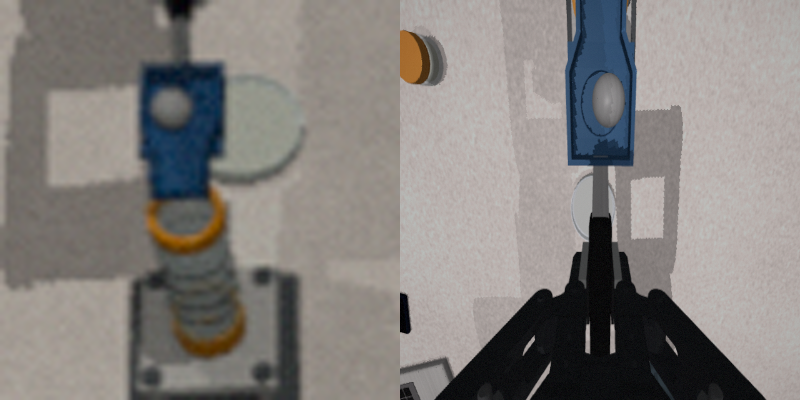

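View pics/w21.png

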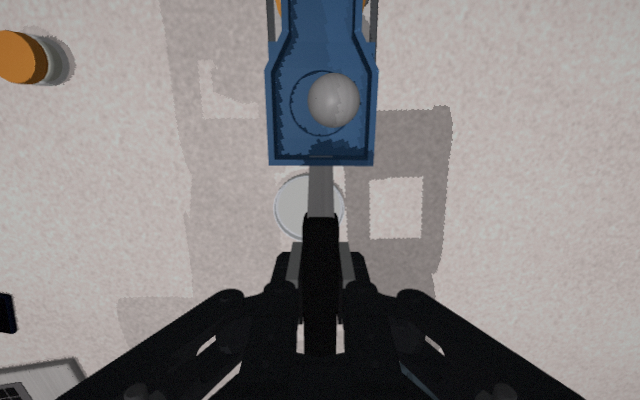

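The lip measures (0.583, -0.058) against the tube axis at (0.583, -0.0555), about 17 mm above the mouth. The ball has not moved between pictures and the arm is still. I'm handing in.

```bash
python3 -c "
from bench import ctrl
print(ctrl.hand_in())"
```

```text
the job is handed in; nothing more can be done
None
```

I seated the fall tube on the spigot and let go of it. The gripper now holds the tray level and still, with the spout lip over the tube's open top. I handed it in at about 27.7 s; it gave no verdict.

**What the last checks showed**
- **Tube:** after release the camera views put its mouth at about (0.584, -0.055, 0.194) m, where 0.196 m high is expected when seated. It stood upright, and when it was seated the arm had gone down to 46 mm above the height at which it gripped the tube on the bench.
- **Tray:** the lip is about 2–3 mm sideways of the tube's axis and about 17 mm above its mouth. The tool was tilted by about 0.005 rad at most, and the wrist force stayed at about 2 N, the weight of tray and ball, which suggests the tray touches nothing.
- **Ball:** it is in its pocket and did not move between the last pictures. It rests against the pocket's side, about 6.5 mm off centre, inside the 13 mm limit.
- **Bystanders:** I touched none of them; I judged this by eye and did not measure their positions at the end.

**What disagreed**
- **Heights:** the heights I measured were a few millimetres off the text's. The tray's underside came out about 5 mm higher from the ball than from the grasp, so the gap may be 17–22 mm; both are inside 3–40 mm.
- **Handle bar:** its middle is 100 mm behind the tray's origin, while the text gives 88 mm for the grip point. I worked out the lip position from the 100 mm figure, and the ball position agreed with it.
- **Top camera:** the arm blocked its view of the final placing, so the lip check rests on the scene camera and the arm's own pose; the wrist view roughly agreed.

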